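# Third hand for screwing a pipe stand-off to a shelf board

### The job

Turn the jig's dial until its pointer meets the index line, which lines the upright drilled board up with the guides. Then take the dark pipe stand-off by its pipe, bring it between the guides and press its square plate flat and central over the board's pilot holes (so held just clear of the bed, the plate's middle 50 mm above it) with a steady push of about 10 N, which puts the brass pointer between the two black lines, never driving the board to its back stop. Finish while still holding it pressed there, as I am going to drive the screws, and leave the other things on the counter where they are.

Things in the scene. Friction and masses are not known exactly. Their poses are not given: they have to be found in the camera images.
- jig: The fixed screwing jig; place and yaw change. Plywood bed 15 mm thick. Its x is the pressing direction (away from the robot), y left, z up. Origin: on the counter, under the front face of the unpressed board, midway between the guides. Bed x -140..110, y -90..90 mm, with a wing x -120..-10, y -210..-90 mm for the dial. An aluminium spring housing behind the board is 55 mm high.
- jig_lane (a point): Point on the bed's top (15 mm above the counter) midway between the two guides, at jig x -55 mm; axes as the jig's. The guides are wooden strips along jig x, 8 mm high, 12 mm wide, from jig x -130 to -20 mm, inner faces 46 mm either side of the middle.
- dial_grip (a point): Middle of the dial's grip on its vertical axis, 52 mm above the counter, at jig x -70, y -165 mm. A black knob on a round 68 mm base; the grip is an upright bar 42 long, 14 thick, from 29 to 59 mm above the counter. A white line on its top marks the pointer end. The index is a dark line on the bed beside the base, towards the guides (jig +y).
- dial (a joint): Dial angle, rad, growing clockwise from above, 0 to 2.6. At 0 the bar lies along jig x, pointer end to jig -x; at 1.571 the pointer end points to jig +y, at the index line. Starts at 0.25 to 0.85. Stiff (0.1 N m), stays where left. Shifts the board sideways, 15 mm per rad, to jig +y as it grows; at 1.571 the board's middle is midway between the guides.
- board: The upright wooden board, sprung along jig x: 150 mm wide, 18 mm thick, top edge 103 mm above the counter. Origin at counter height, 65 mm under the middle of its pilot holes, in the front face's plane; axes as the jig's.
- board_mark (a point): Middle of the four pilot holes in the board's front face (which looks to jig -x), 50 mm above the bed, 65 mm above the counter; axes as the jig's. A dark line across the board's top edge shows this middle from above. Moves with the dial and with the springs. With the plate centred here the stand-off's underside is 15 mm clear of the bed.
- press (a joint): How far the sprung board is pushed back along jig +x, in m, from 0 to 0.025 (back stop). The springs give 1 N per mm without preload: 10 N is 0.010. A brass pointer fixed to the board lies over the spring housing; its end meets the near black line there at 6 mm and the far one at 14 mm.
- standoff: The dark steel pipe stand-off, 110 mm long, 0.4 to 0.75 kg, lying on the counter: a level pipe of 27 mm diameter between a square plate 70 x 70 x 8 mm (its +x end) and a round foot, 70 mm across, 10 mm thick (its -x end). Origin: centre of its underside, 35 mm below the pipe's axis; x along the pipe to the plate, z up.
- standoff_mid (a point): Middle of the stand-off's pipe, where it balances, 35 mm above its underside; axes as the stand-off's. 68 mm of bare pipe lie here between two collars of 38 mm diameter. At the start the plate points within 0.8 rad of straight ahead of the robot.
- plate_face (a point): Centre of the outer face of the stand-off's square plate, 55 mm from the pipe's middle along the stand-off's x; the face is square to the pipe.
- oil_tall: A bystander to leave alone: a tall round oil bottle, 60 mm across, 210 mm high. Origin at its underside.
- oil_short: A bystander to leave alone: a short round oil bottle, 68 mm across, 150 mm high. Origin at its underside.
- jar: A bystander to leave alone: a squat jar, 68 mm across, 85 mm high. Origin at its underside.
- screwdriver: A bystander to leave alone: a screwdriver with a wooden handle, 200 mm long, lying. Origin at its underside.
- coupling: A bystander to leave alone: a short dark steel pipe coupling standing on end, 42 mm across, 35 mm high. Origin at its underside.
- spare_foot: A bystander to leave alone: a spare dark steel pipe flange lying flat, 72 mm across, 22 mm high. Origin at its underside.
- cup: A bystander to leave alone: a small white tasting cup, 52 mm across, 40 mm high. Origin at its underside.
Not all that is in view belongs to the job. Leave any blue or green look-alike of the standoff alone.

How it is judged:
On the way, in this order (a step that is already met when the one before it is completed fails the run):
1. the dial is turned to its index line (value of joint dial between 1.431 and 1.711 rad), for 0.2 s.
2. the plate is pressed on the board over the pilot holes within the force band (contact force between standoff and board between 6 and 14 N and y of plate_face in the frame of board_mark between -0.009 and 0.009 m and z of plate_face in the frame of board_mark between -0.009 and 0.009 m and x of plate_face in the frame of board_mark between -0.005 and 0.004 m and angle between the x axis of standoff_mid and the x axis of board_mark, either way round below 0.12 rad and contact force between any of the fingers, the arm and standoff above 1 N), for 0.5 s.
At the end, for the whole second after the job is handed in: The robot is still holding the stand-off with its square plate against the board: contact force 6 to 14 N, plate centre within 9 mm of the middle of the pilot holes sideways and in height, square to the board within 0.12 rad, at rest; the dial within 0.14 rad of its index line (all of step 1 and all of step 2 and linear speed of standoff below 0.02 m/s); the arm keeps its last pose, push and grip.
It fails at once if the board is driven against its back stop (beyond 23 mm) (value of joint press above 0.023 m).
It fails at once if a bystander is moved by more than 30 mm (distance of any of oil_tall, oil_short, jar, screwdriver, coupling, spare_foot, cup from where it was at the start of the episode above 0.03 m).
It also fails if it takes over 54 s, if anything falls off the work surface, if the arm or the gripper's body presses on something with over 40 N, if the wrist force passes 120 N, or if a joint passes its speed limit or range.

### The arm

A 6-joint arm with a two-finger parallel gripper is mounted at the origin on the work surface. World frame = base frame: x ahead of the robot, y to its left, z up, the work surface at z = 0. Lengths are in m, angles in rad, forces in N, time in s.
With the tool pointing down it reaches from about 0.375 to 0.9 m from the base axis. Payload 3.1 kg.
Tool frame: the origin (TCP) lies at the very end of the fingers, on their centre line; the grasp point (between the pads) lies 19 mm behind it (robot.grip_depth is the distance from the TCP to the grasp point, in m); z points along the fingers, y is the direction in which the jaws open and shut (so a half turn about z gives the same grasp; the last joint's range is limited). The gripper opens to 87 mm and grips with 3 to 60 N. Pads are 19 mm wide; open, the fingers measure 117 mm over their backs; the gripper's body (75 mm by 190 mm) begins 51 mm behind the grasp point.
Start: joints at [1.077, 0.527, 1.433, -0, 1.181, -0.178], TCP at [0.193, 0.594, 0.223] pointing down, gripper open.
Joint ranges: [-3.08, 3.08], [-0.75, 2.2], [0.22, 2.44], [-1.43, 4.57], [0, 2.65], [-2.85, 2.85]. Speed limits (rad/s): [2.79, 2.79, 3.14, 3.14, 3.14, 3.14].

### API

Orientations are given as a unit quaternion [x, y, z, w].
In Python, from rig import robot gives the robot as it stands.
- The arm moves only by the tool drive_tool, never from a script. Its argument "series" is a list of rows, each a list of 7 numbers: the shift along the tool's x, y, z in m, then the turn, a rotation vector about the tool's x, y, z in degrees, then the opening, from 0 (shut) to 1 (fully open). A call has 1 to 5 rows; each row shifts and turns the commanded pose from where the row before left it, along the tool's axes as they then stand; what a row does not reach is not made up. A row lasts 1/8 s, in which the tool goes at most 62.5 mm and 10.7 degrees, less where a joint would pass 70% of its speed; a pose out of reach is approached as far as the arm can. A call is refused whole if a number of a shift passes 0.0625 or a number of a turn 10.7, either way. A call with a gripper value outside its range is refused whole. The fingers move at their own pace and stop on an object; "squeeze" is the grip in N (left out, the last holds). Time passes only in rows, so rows that do not move let the fingers close. It gives the time, the measured TCP pose, the force and the opening at its end, in the units of the state.
- robot.get_obs(): the state, without advancing time (a new reading comes with each control period).
- robot.camera(name): name is "side" or "top" or "wrist"; returns (picture, depth): 384x512x3 uint8, blue, green, red; 384x512 float32, m along the optical axis (not along the pixel's ray), 0 where there is no reading.
- robot.camera_model(name): a dict with "fx", "fy", "cx", "cy" (pixels), "R" (3x3) and "t" (3): a world point X has camera coordinates R X + t. Camera axes: x right, y down, z forward; pixel columns grow to the right and rows downward; lengths in m; the calibration is good to about 2 mm. A picture is of the moment at which its call begins: read the wrist's pose just before it. camera_model takes no time and is no camera call; for the wrist camera it gives the pose at the moment of the call.
- robot.hand_in(): hands the job in, once; it reports no verdict.
The state is a dict: "time": time; "q": joint angles; "joint_velocities": joint speeds; "joint_torque": joint torques, N m; "position": TCP position; "tool_rot": TCP orientation; "ft_force": force on the tool from outside, world axes, zero at the start; "moment": the same for the moment, N m; "grip_width": finger opening in m.
Only numpy, scipy, OpenCV 4.12 (cv2) and the standard library are available. Lean on these libraries where they do the work, as an engineer would, in place of code of your own. Each camera call takes 0.05 s, during which the arm holds its last target. There are 200 camera calls.

## Working session

There is one attempt and no reset: what is moved stays moved. The work goes in short steps, Python scripts to look and compute and a tool call to move; the robot and the scene stay as the last step left them, time stands still between calls to the robot, and variables do not carry over. Pictures are saved under pics/ and viewed, about 8 in all and at most 12, crops included, and the job is handed in when it is done.

Besides the shell and the picture viewer there is one more tool, called after ">>>" by a JSON object that holds its "op" and its "data", one argument or row to a line. drive_tool: Moves the arm, as the interface text tells. Its arguments: {"type":"object","properties":{"series":{"type":"array"},"squeeze":{"type":"number"}},"required":["series"]}

```bash
ls; mkdir -p pics
cat > h.py <<'E'
from rig import robot
import numpy as np, cv2
from scipy.spatial.transform import Rotation as Ro
def grab(n,f=None):
    m=robot.camera_model(n); p,d=robot.camera(n)
    if f: cv2.imwrite('pics/'+f,p)
    np.savez('last_'+n+'.npz',p=p,d=d,**{k:np.array(v) for k,v in m.items()})
    return p,d,m
def load(n):
    z=np.load('last_'+n+'.npz'); return z['p'],z['d'],z
def ray(m,u,v,h):
    R=np.array(m['R']);t=np.array(m['t']);c=-R.T@t
    w=R.T@np.array([(u-m['cx'])/m['fx'],(v-m['cy'])/m['fy'],1.])
    return c+w*(h-c[2])/w[2]
def pix(m,X):
    c=np.array(m['R'])@X+np.array(m['t']); return m['fx']*c[0]/c[2]+m['cx'],m['fy']*c[1]/c[2]+m['cy']
def cloud(d,m):
    v,u=np.indices(d.shape); C=np.stack([(u-m['cx'])/m['fx']*d,(v-m['cy'])/m['fy']*d,d],-1)
    return (C-np.array(m['t']))@np.array(m['R'])
E
python3 - <<'E'
from h import *
o=robot.get_obs(); print(o['time'],o['position'],o['tool_rot'],o['grip_width'])
a=grab('top')[0]; b=grab('side')[0]
for n in('top','side'):
    m=robot.camera_model(n); print(n,m['fx'],-np.array(m['R']).T@np.array(m['t']))
cv2.imwrite('pics/top.png',cv2.resize(a,(800,600),interpolation=cv2.INTER_CUBIC)); cv2.imwrite('pics/side.png',b)
E
```

```text
pics
0.0 [0.19314421 0.59362895 0.22157173] [ 1.56756922e-01  9.87636624e-01 -1.02181692e-03 -3.48784382e-04] 0.08684637866432307
top 366.1575375547063 [0.4343203  0.05836945 1.20383157]
side 411.52315144347915 [ 0.20940871 -0.94227919  0.9223258 ]
```

View pics/top.png

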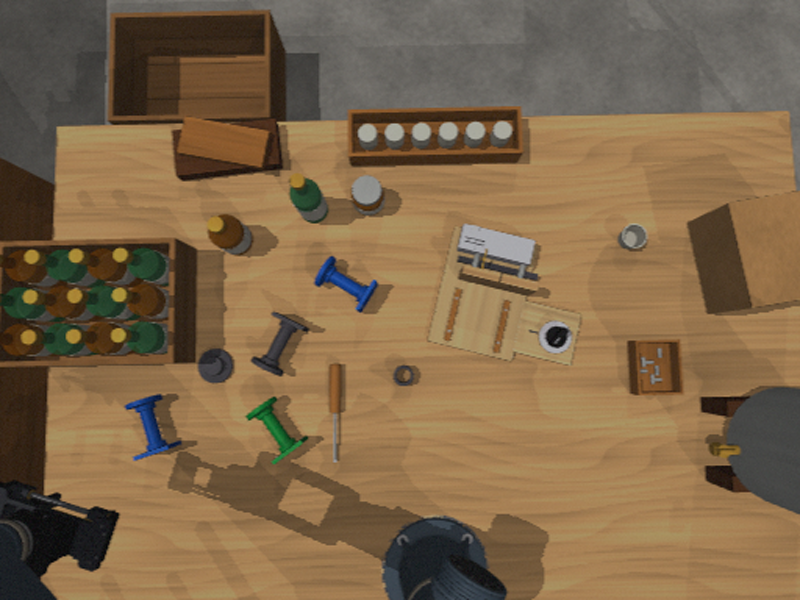

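View pics/side.png

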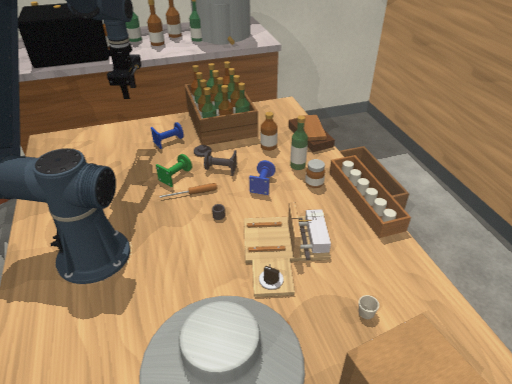

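Run:
```python
from h import *
p,d,m=load('top'); P=cloud(d,m)
c1=cv2.resize(p[135:240,265:380],None,fx=5,fy=5,interpolation=cv2.INTER_CUBIC)
c2=cv2.resize(p[190:250,150:210],(400,400),interpolation=cv2.INTER_CUBIC)
im=np.zeros((525,800+180,3),np.uint8); im[:,:575]=c1; im[:400,575:975]=c2
cv2.imwrite('pics/crop.png',cv2.resize(im,(800,429),interpolation=cv2.INTER_AREA))
z=P[...,2]; v,u=np.indices(z.shape)
J=(u>265)&(u<380)&(v>135)&(v<240)
for lo,hi in((.006,.0185),(.0195,.027),(.09,.115),(.045,.07)):
    k=(J&(z>lo)&(z<hi)).astype(np.uint8)
    n,l,s,c=cv2.connectedComponentsWithStats(k)
    for i in range(1,n):
        if s[i,4]>25:
            q=P[l==i][:,:2].astype(np.float32); r=cv2.minAreaRect(q*1000); print(lo,s[i],np.round(r[0],1),np.round(r[1],1),round(r[2],1),'z',np.median(P[l==i][:,2]))
S=(u>155)&(u<205)&(v>190)&(v<245)
for lo,hi in ((.03,.09),(.052,.09),(.01,.09)):
    k=S&(z>lo)&(z<hi); q=P[k][:,:2].astype(np.float32); r=cv2.minAreaRect(q*1000); print('st',k.sum(),r,z[k].max())
```

```text
0.006 [ 272  145  100   89 3118] [ 543.5 -171. ] [302.7 248.9] 74.2 z 0.014697391247490227
0.006 [335 157   9  17  50] [ 630.6 -220.2] [13.8 58.7] 68.1 z 0.014480159586987146
0.006 [310 165  22   8  57] [ 622.4 -155.5] [72.2  8.1] 75.0 z 0.015145893219416237
0.0195 [292 163  11   6  27] [630.1 -77.6] [31.7 12.9] 75.7 z 0.025213946092480784
0.0195 [284 184  12  34 120] [518.8 -48.8] [ 12.2 112.9] 74.7 z 0.022785873255731542
0.0195 [315 192  11  34 117] [ 489.8 -149.2] [ 13.8 108.4] 75.4 z 0.02280024218254168
0.0195 [345 206  21  21 151] [ 464.4 -258.3] [64.9 63.8] 3.4 z 0.02199369645188918
0.09 [295 169  50  18 318] [ 580.3 -135.5] [149.7  18.5] 75.0 z 0.10259187371934103
0.045 [293 143  49  29 792] [ 642.5 -135.4] [150.2  83.6] 74.6 z 0.05502577312492002
0.045 [294 177  46  11  59] [ 572.  -132.7] [142.4   1.5] 75.1 z 0.056733589821050985
0.045 [352 209  12  12  72] [ 466.1 -258.5] [14.6 41.6] 48.0 z 0.05777392468357853
st 438 ((462.5447692871094, 308.048828125), (69.12171936035156, 110.190185546875), 61.83181381225586) 0.07606962533333783
st 162 ((462.33770751953125, 307.822021484375), (68.77561950683594, 110.06254577636719), 62.394744873046875) 0.07606962533333783
st 455 ((462.5274353027344, 308.0165100097656), (69.19509887695312, 110.190185546875), 61.83181381225586) 0.07606962533333783
```

View pics/crop.png

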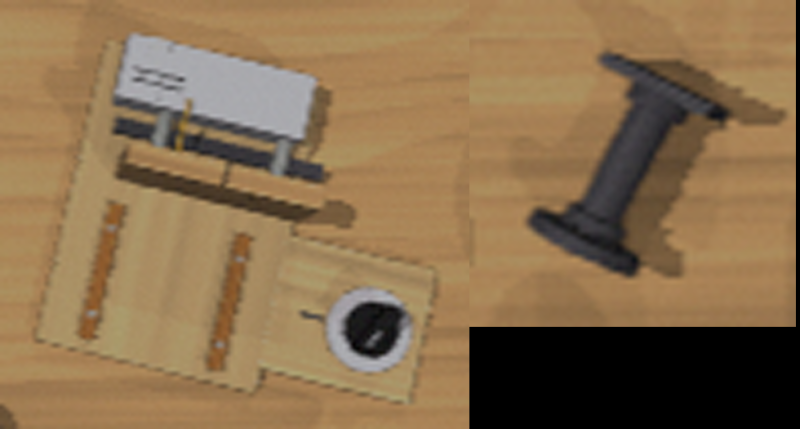

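```bash
cat >> h.py <<'E'
def go(X,yd=None,p=None,R=None):
    "shift in tool axes (m) first, then turn about tool z (deg) so tool y points at yd; plus level error"
    o=robot.get_obs()
    if p is None: p=o['position']
    if R is None: R=Ro.from_quat(o['tool_rot'])
    s=R.inv().apply(np.array(X)-p); print('shift',np.round(s,4),'rows>=',np.ceil(np.linalg.norm(s)/.0625))
    if yd is not None:
        a=np.radians(yd); T=np.array([[-np.sin(a),np.cos(a),0],[np.cos(a),np.sin(a),0],[0,0,-1.]]).T
        T[:,0]=np.cross(T[:,1],T[:,2])
        r=R.inv()*Ro.from_matrix(T); print('turn',np.round(r.as_rotvec(degrees=True),2))
        return X,Ro.from_matrix(T)
    return X,R
E
python3 - <<'E'
from h import *
A,R=go([.42,.15,.2]); B,R=go([.466,-.259,.12],46,np.array(A),R)
E
```

```text
shift [-0.3531 -0.3516  0.0222] rows>= 8.0
shift [-0.1704 -0.3745  0.0807] rows>= 7.0
turn [-1.100e-01  1.000e-02  2.597e+01]
```

>>> {"op": "drive_tool", "data": {
  "series": [
    [-0.04,-0.04,0.0025,0,0,0,1],
    [-0.04,-0.04,0.0025,0,0,0,1],
    [-0.04,-0.04,0.0025,0,0,0,1],
    [-0.04,-0.04,0.0025,0,0,0,1],
    [-0.04,-0.04,0.0025,0,0,0,1]
  ]
}}

```text
time: 0.72
position: [0.3222, 0.3405, 0.2098]
tool_rot: [0.157, 0.988, -0.0, 0.0]
ft_force: [0.7, -0.4, 0.2]
grip_width: 0.0871
```

>>> {"op": "drive_tool", "data": {
  "series": [
    [-0.04,-0.04,0.0025,0,0,0,1],
    [-0.04,-0.04,0.0025,0,0,0,1],
    [-0.04,-0.04,0.0025,0,0,0,1],
    [-0.04,-0.04,0.0025,0,0,0,1],
    [-0.02,-0.05,0.01,0,0,0,1]
  ]
}}

```text
time: 1.35
position: [0.4306, 0.0847, 0.1904]
tool_rot: [0.157, 0.988, 0.0, 0.002]
ft_force: [0.5, 0.3, -0.0]
grip_width: 0.0868
```

>>> {"op": "drive_tool", "data": {
  "series": [
    [-0.025,-0.055,0.01,0,0,0,1],
    [-0.025,-0.055,0.01,0,0,0,1],
    [-0.025,-0.055,0.01,0,0,0,1],
    [-0.025,-0.055,0.01,0,0,0,1],
    [-0.025,-0.055,0.01,0,0,0,1]
  ]
}}

```text
time: 1.98
position: [0.4614, -0.2154, 0.1395]
tool_rot: [0.157, 0.988, 0.0, -0.0]
ft_force: [0.5, 0.5, 0.3]
grip_width: 0.087
```

>>> {"op": "drive_tool", "data": {
  "series": [
    [0,-0.02,0.01,0,0,8.7,1],
    [0,0,0,0,0,8.7,1],
    [0,0,0,0,0,8.6,1],
    [0,0,0,0,0,0,1]
  ]
}}

```text
time: 2.48
position: [0.4551, -0.2324, 0.1297]
tool_rot: [0.374, 0.927, 0.0, -0.0]
ft_force: [0.6, 0.6, -0.1]
grip_width: 0.0869
```

Run:
```python
from h import *
p,d,m=grab('wrist','w1.png'); P=cloud(d,m); z=P[...,2]
o=robot.get_obs(); print(o['time'],o['position'],o['q'])
near=np.hypot(P[...,0]-.466,P[...,1]+.259)<.04
k=near&(z>.05)&(z<.066); q=P[k][:,:2].astype(np.float32)*1000
print(k.sum(),cv2.minAreaRect(q),np.median(z[k]))
go([.466,-.259,.035],46)
```

```text
2.525 [ 0.45520831 -0.23235741  0.12983133] [-6.90866286e-01  5.15877975e-01  1.80444335e+00 -6.92369976e-05
  8.21821000e-01 -1.49562295e+00]
951 ((464.0919494628906, -258.20953369140625), (14.048686981201172, 41.41038131713867), 47.722801208496094) 0.05716139477588658
shift [-0.0263 -0.0117  0.0948] rows>= 2.0
turn [-0.01 -0.03  0.11]
```

View pics/w1.png

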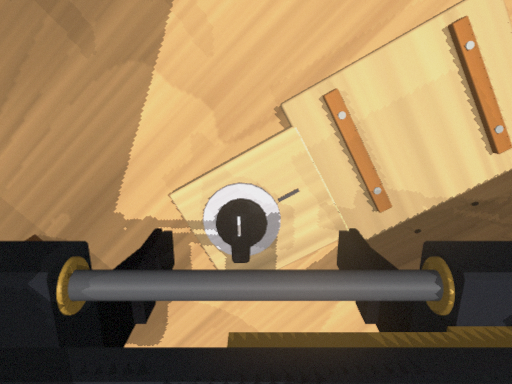

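>>> {"op": "drive_tool", "data": {
  "series": [
    [-0.0255,-0.012,0.0,0,0,-1.6,1],
    [0,0,0.035,0,0,0,1],
    [0,0,0.035,0,0,0,1],
    [0,0,0.023,0,0,0,1],
    [0,0,0,0,0,0,1]
  ]
}}

```text
time: 3.15
position: [0.4643, -0.2577, 0.0355]
tool_rot: [0.361, 0.933, 0.001, -0.002]
ft_force: [0.4, 0.2, -0.3]
grip_width: 0.0866
```

>>> {"op": "drive_tool", "data": {
  "series": [
    [0,0,0,0,0,0,0],
    [0,0,0,0,0,0,0],
    [0,0,0,0,0,0,0],
    [0,0,0,0,0,0,0],
    [0,0,0,0,0,0,0]
  ],
  "squeeze": 30
}}

```text
time: 3.78
position: [0.4654, -0.2589, 0.0373]
tool_rot: [0.362, 0.932, -0.0, 0.0]
ft_force: [-0.2, -0.3, -0.3]
grip_width: 0.0449
```

>>> {"op": "drive_tool", "data": {
  "series": [
    [0,0,0,0,0,0,0],
    [0,0,0,0,0,0,0],
    [0,0,0,0,0,0,0],
    [0,0,0,0,0,0,0],
    [0,0,0,0,0,0,0]
  ]
}}

```text
time: 4.4
position: [0.4653, -0.2588, 0.037]
tool_rot: [0.362, 0.932, -0.0, -0.0]
ft_force: [-0.2, 0.6, -0.8]
grip_width: 0.0142
```

Gripped across the 14 mm bar. Turn clockwise by ~62.7°.

>>> {"op": "drive_tool", "data": {
  "series": [
    [0,0,0,0,0,8,0],
    [0,0,0,0,0,8,0],
    [0,0,0,0,0,8,0],
    [0,0,0,0,0,8,0],
    [0,0,0,0,0,8,0]
  ]
}}

```text
time: 5.03
position: [0.466, -0.2585, 0.037]
tool_rot: [0.661, 0.751, 0.0, 0.0]
ft_force: [3.1, 1.3, -0.7]
grip_width: 0.0135
```

>>> {"op": "drive_tool", "data": {
  "series": [
    [0,0,0,0,0,8,0],
    [0,0,0,0,0,8,0],
    [0,0,0,0,0,6.7,0],
    [0,0,0,0,0,0,0],
    [0,0,0,0,0,0,0]
  ]
}}

```text
time: 5.65
position: [0.4665, -0.2586, 0.037]
tool_rot: [0.794, 0.608, 0.001, 0.001]
ft_force: [4.9, 4.3, -1.7]
grip_width: 0.0139
```

>>> {"op": "drive_tool", "data": {
  "series": [
    [0,0,0,0,0,0,1],
    [0,0,0,0,0,0,1],
    [0,0,0,0,0,0,1],
    [0,0,0,0,0,0,1]
  ]
}}

```text
time: 6.15
position: [0.4652, -0.2589, 0.0371]
tool_rot: [0.794, 0.608, -0.0, -0.0]
ft_force: [-0.3, -0.2, 1.1]
grip_width: 0.0458
```

>>> {"op": "drive_tool", "data": {
  "series": [
    [0,0,-0.03,0,0,0,1],
    [0,0,-0.06,0,0,0,1],
    [0,0,-0.06,0,0,0,1],
    [0,0,0,0,0,0,1]
  ]
}}

```text
time: 6.65
position: [0.468, -0.2611, 0.192]
tool_rot: [0.794, 0.608, 0.001, 0.006]
ft_force: [-0.1, -0.8, -0.4]
grip_width: 0.0836
```

Run:
```python
from h import *
o=robot.get_obs(); print(o['time'],o['position'],o['tool_rot'],o['grip_width'])
p,d,m=grab('wrist','w2.png'); P=cloud(d,m); z=P[...,2]
near=np.hypot(P[...,0]-.465,P[...,1]+.2585)<.04
k=near&(z>.05)&(z<.066); q=P[k][:,:2].astype(np.float32)*1000
print(k.sum(),cv2.minAreaRect(q))
p,d,m=grab('top'); P=cloud(d,m);z=P[...,2]
for (lo,hi) in ((.05,.066),(.093,.112)):
  k=(z>lo)&(z<hi)&(np.hypot(P[...,0]-.465,P[...,1]+.2585)<.04 if lo<.06 else np.hypot(P[...,0]-.58,P[...,1]+.12)<.1)
  print('top',k.sum(),cv2.minAreaRect(P[k][:,:2].astype(np.float32)*1000) if k.sum()>5 else 0)
go([.465,0.0,.20]); go([.4625,.308,.16],62)
```

```text
6.65 [ 0.4680095  -0.26108361  0.19199072] [0.79397357 0.60792456 0.00110803 0.00569855] 0.0836002432754626
682 ((464.7952880859375, -258.31842041015625), (41.38459014892578, 13.795808792114258), 74.957763671875)
top 64 ((465.9255676269531, -258.53509521484375), (42.365234375, 13.432047843933105), 74.94090270996094)
top 313 ((584.73193359375, -119.59223175048828), (149.1195831298828, 19.082778930664062), 75.10639190673828)
shift [ 0.2497 -0.0677 -0.0126] rows>= 5.0
shift [ 0.5464 -0.1505  0.0271] rows>= 10.0
turn [ 2.000e-02  7.000e-02 -7.712e+01]
```

View pics/w2.png

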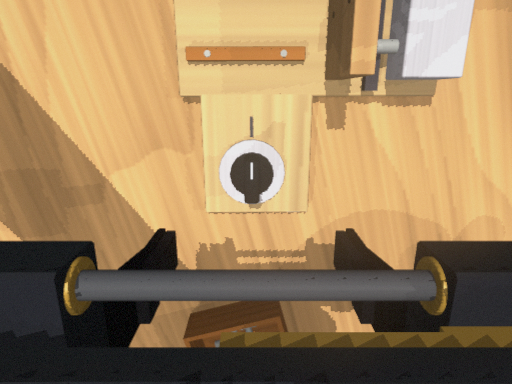

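Run:
```python
from h import *
p,d,m=load('top'); P=cloud(d,m); z=P[...,2]
v,u=np.indices(z.shape)
for n,(u0,u1,v0,v1,lo,hi) in dict(short=(125,165,130,170,.02,.2),tall=(180,215,105,145,.02,.25),jar=(220,250,110,140,.02,.12)).items():
    k=(u>u0)&(u<u1)&(v>v0)&(v<v1)&(z>lo)&(z<hi); q=P[k]; print(n,k.sum(),q.min(0),q.max(0),np.median(q,0))
    t=q[q[:,2]>q[:,2].max()-.02]; print(t.mean(0))
c,a=np.array([.4625,.308]),np.radians(62)
y=np.array([np.cos(a),np.sin(a)]); x=np.array([-y[1],y[0]])
k=(z>.09)&(z<.3)&(np.abs((P[...,:2]-c)@y)<.13)&(np.abs((P[...,:2]-c)@x)<.08)
print(k.sum()); Q=P[k]; 
if len(Q): print(((Q[:,:2]-c)@y).min(),((Q[:,:2]-c)@x).min(),((Q[:,:2]-c)@x).max(),Q[:,2].max())
```

```text
short 540 [0.65259544 0.36833223 0.02025949] [0.71965686 0.43370833 0.15367353] [0.67774827 0.39063616 0.101615  ]
[0.68650017 0.40171477 0.14812587]
tall 522 [0.71801803 0.20901818 0.02096242] [0.77715456 0.266732   0.21360522] [0.73688156 0.23143965 0.13728422]
[0.74725325 0.23827909 0.20822397]
jar 426 [0.73097507 0.08877836 0.02007355] [0.79580415 0.15605314 0.09125428] [0.75714855 0.12139995 0.08318358]
[0.76520563 0.1220501  0.08430867]
0
```

>>> {"op": "drive_tool", "data": {
  "series": [
    [0.0546,-0.015,0.0027,0,0,0,1],
    [0.0546,-0.015,0.0027,0,0,0,1],
    [0.0546,-0.015,0.0027,0,0,0,1],
    [0.0546,-0.015,0.0027,0,0,0,1],
    [0.0546,-0.015,0.0027,0,0,0,1]
  ]
}}

```text
time: 7.38
position: [0.4625, 0.0262, 0.1716]
tool_rot: [0.794, 0.608, -0.001, -0.002]
ft_force: [0.6, -0.3, -0.3]
grip_width: 0.0869
```

>>> {"op": "drive_tool", "data": {
  "series": [
    [0.0546,-0.015,0.0027,0,0,0,1],
    [0.0546,-0.015,0.0027,0,0,0,1],
    [0.0546,-0.015,0.0027,0,0,0,1],
    [0.0546,-0.015,0.0027,0,0,0,1],
    [0.03,-0.008,0.0,0,0,-9.5,1]
  ]
}}

```text
time: 8.0
position: [0.4614, 0.2839, 0.1602]
tool_rot: [0.739, 0.674, -0.002, -0.001]
ft_force: [-0.3, -0.4, 0.2]
grip_width: 0.087
```

>>> {"op": "drive_tool", "data": {
  "series": [
    [0,0,0,0,0,-10,1],
    [0,0,0,0,0,-10,1],
    [0,0,0,0,0,-10,1],
    [0,0,0,0,0,-10,1],
    [0,0,0,0,0,-10,1]
  ]
}}

```text
time: 8.62
position: [0.4618, 0.2812, 0.1603]
tool_rot: [0.385, 0.923, -0.002, -0.002]
ft_force: [0.4, -0.7, 0.6]
grip_width: 0.0873
```

>>> {"op": "drive_tool", "data": {
  "series": [
    [0,0,0,0,0,-9,1],
    [0,0,0,0,0,-9,1],
    [0,0,0,0,0,0,1]
  ]
}}

```text
time: 9.0
position: [0.4621, 0.2813, 0.1607]
tool_rot: [0.24, 0.971, -0.001, -0.002]
ft_force: [0.1, 0.7, 0.4]
grip_width: 0.0871
```

Run:
```python
from h import *
o=robot.get_obs(); print(o['time'],o['position'],o['tool_rot'],o['q'])
p,d,m=grab('wrist','w3.png'); P=cloud(d,m); z=P[...,2]
near=np.hypot(P[...,0]-.4625,P[...,1]-.308)<.075
k=near&(z>.01)&(z<.09); q=P[k][:,:2].astype(np.float32)*1000
print(k.sum(),cv2.minAreaRect(q))
k=near&(z>.04)&(z<.052)&(np.hypot(P[...,0]-.4625,P[...,1]-.308)<.03); q=P[k]; c=q.mean(0); w,V=np.linalg.eigh(np.cov(q[:,:2].T)); print('pipe',c,np.degrees(np.arctan2(V[1,1],V[0,1])),w**.5,q[:,2].max())
go([.4625,.308,.017],62)
```

```text
9.0 [0.46206055 0.28126926 0.160716  ] [ 0.23976349  0.9708286  -0.00127512 -0.00191766] [ 3.40156858e-01  5.01191787e-01  1.70259294e+00 -2.57435514e-05
  9.42413681e-01 -7.46378519e-01]
6866 ((461.50531005859375, 309.43707275390625), (69.86744689941406, 109.89111328125), 61.94118881225586)
pipe [0.46203907 0.3087135  0.04502981] 151.541985747173 [0.00660074 0.01683815] 0.049081652718759854
shift [0.0119 0.024  0.144 ] rows>= 3.0
turn [-0.16 -0.15  0.21]
```

View pics/w3.png

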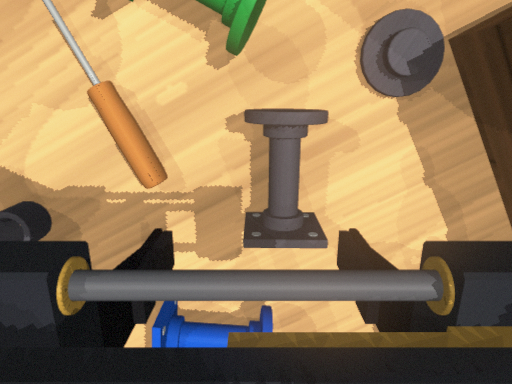

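>>> {"op": "drive_tool", "data": {
  "series": [
    [0.0128,0.0246,0.0,0,0,0,1],
    [0,0,0.05,0,0,0,1],
    [0,0,0.05,0,0,0,1],
    [0,0,0.044,0,0,0,1],
    [0,0,0,0,0,0,1]
  ]
}}

```text
time: 9.68
position: [0.4603, 0.3082, 0.0151]
tool_rot: [0.24, 0.971, -0.003, -0.004]
ft_force: [-0.2, -0.9, -0.0]
grip_width: 0.087
```

>>> {"op": "drive_tool", "data": {
  "series": [
    [0,0,0,0,0,0,0],
    [0,0,0,0,0,0,0],
    [0,0,0,0,0,0,0],
    [0,0,0,0,0,0,0],
    [0,0,0,0,0,0,0]
  ],
  "squeeze": 50
}}

```text
time: 10.3
position: [0.4637, 0.3097, 0.0192]
tool_rot: [0.239, 0.971, 0.0, 0.0]
ft_force: [1.0, -0.6, -1.0]
grip_width: 0.0449
```

>>> {"op": "drive_tool", "data": {
  "series": [
    [0,0,0,0,0,0,0],
    [0,0,0,0,0,0,0],
    [0,0,0,0,0,0,0],
    [0,0,0,0,0,0,0]
  ]
}}

```text
time: 10.8
position: [0.4631, 0.3092, 0.0187]
tool_rot: [0.239, 0.971, -0.0, -0.0]
ft_force: [-1.3, -2.9, 2.0]
grip_width: 0.026
```

>>> {"op": "drive_tool", "data": {
  "series": [
    [0,0,-0.02,0,0,0,0],
    [0,0,-0.04,0,0,0,0],
    [0,0,-0.04,0,0,0,0],
    [0,0,0,0,0,0,0]
  ]
}}

```text
time: 11.3
position: [0.4656, 0.3108, 0.1209]
tool_rot: [0.239, 0.971, 0.002, 0.003]
ft_force: [1.3, -0.1, -4.5]
grip_width: 0.0256
```

Run:
```python
from h import *
o=robot.get_obs(); print(o['time'],o['position'],o['grip_width'],o['ft_force'])
go([.4846,-.0934,.119],75)
```

```text
11.3 [0.46563853 0.3107757  0.12093113] 0.025645191540787263 [ 1.32786714 -0.12592267 -4.50358534]
shift [-0.2043 -0.3493  0.0008] rows>= 7.0
turn [  0.29   0.28 -12.63]
```

>>> {"op": "drive_tool", "data": {
  "series": [
    [-0.0229,-0.0385,0,0,0,0,0],
    [-0.0229,-0.0385,0,0,0,0,0],
    [-0.0229,-0.0385,0,0,0,0,0],
    [-0.0229,-0.0385,0,0,0,0,0],
    [-0.0229,-0.0385,0,0,0,0,0]
  ]
}}

```text
time: 11.92
position: [0.4745, 0.0847, 0.1169]
tool_rot: [0.239, 0.971, -0.0, -0.002]
ft_force: [1.0, -1.0, -4.5]
grip_width: 0.0259
```

>>> {"op": "drive_tool", "data": {
  "series": [
    [-0.0229,-0.0385,0,0,0,0,0],
    [-0.0229,-0.0385,0,0,0,0,0],
    [-0.0229,-0.0385,0,0,0,0,0],
    [-0.0229,-0.0385,0,0,0,0,0],
    [0,0,0,0,0,-6.6,0]
  ]
}}

```text
time: 12.55
position: [0.4858, -0.0962, 0.117]
tool_rot: [0.183, 0.983, -0.0, -0.0]
ft_force: [-1.1, 0.8, -3.9]
grip_width: 0.0259
```

>>> {"op": "drive_tool", "data": {
  "series": [
    [0,0,0,0,0,-6,0],
    [0,0,0,0,0,0,0],
    [0,0,0,0,0,0,0],
    [0,0,0,0,0,0,0]
  ]
}}

```text
time: 13.05
position: [0.4852, -0.0926, 0.1183]
tool_rot: [0.131, 0.991, 0.0, -0.0]
ft_force: [0.3, 0.2, -4.1]
grip_width: 0.0259
```

Run:
```python
from h import *
o=robot.get_obs(); print(o['time'],o['position'],o['grip_width'],o['ft_force'])
p,d,m=grab('wrist','w4.png'); P=cloud(d,m); z=P[...,2]
p2,d2,m2=grab('side'); cv2.imwrite('pics/s4.png',cv2.resize(p2[180:310,200:360],None,fx=4,fy=4,interpolation=cv2.INTER_CUBIC))
go([.4846,-.0934,.0487],75)
im=np.hstack([cv2.resize(p,(400,300)),cv2.resize(p2[180:315,200:380],(400,300))]); cv2.imwrite('pics/v4.png',im)
```

```text
13.05 [ 0.48521288 -0.09263756  0.11833275] 0.02585340797226646 [ 0.27476472  0.18203088 -4.12850776]
shift [ 0.0006 -0.0008  0.0699] rows>= 2.0
turn [ 0.   -0.   -0.04]
```

View pics/v4.png

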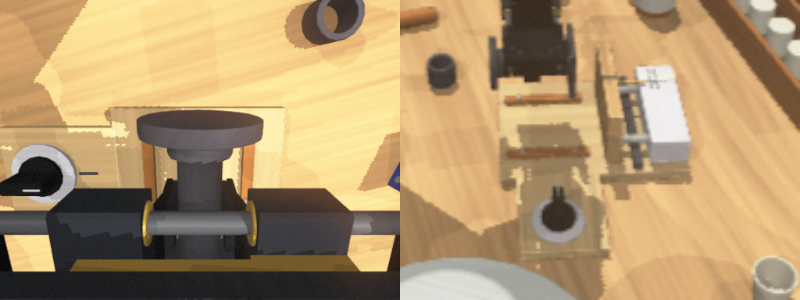

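```bash
cat > foot.py <<'E'
from h import *
p,d,m=grab('wrist'); P=cloud(d,m)
o=robot.get_obs(); T=o['position']; 
ex=np.array([np.cos(np.radians(-15)),np.sin(np.radians(-15)),0]); ey=np.array([-ex[1],ex[0],0]); 
Q=np.stack([(P-T)@ex,(P-T)@ey,P[...,2]-T[2]],-1)
v,u=np.indices(d.shape)
k=(d>0)&(np.abs(Q[...,1])<.045)&(Q[...,0]<-.036)&(Q[...,0]>-.075)&(Q[...,2]>-.03)&(Q[...,2]<.06)
q=Q[k]; f=q[q[:,0]<-.046]
print('n',len(f),'y range',np.percentile(f[:,1],[1,99])*1e3,'mean mid',np.percentile(f[:,1],[1,99]).mean()*1e3,'z',np.percentile(f[:,2],[1,99])*1e3,'x',np.percentile(f[:,0],[1,99])*1e3)
r=cv2.minAreaRect((f[:,:2]*1000).astype(np.float32)); print('rect',r)
pp=Q[(d>0)&(np.abs(Q[...,1])<.012)&(Q[...,0]<-.012)&(Q[...,0]>-.032)&(Q[...,2]>.01)&(Q[...,2]<.05)]
for a in np.arange(-.032,-.012,.004):
    s=pp[(pp[:,0]>=a)&(pp[:,0]<a+.004)]
    if len(s)>20: print(round(a,3),len(s),'ztop',np.percentile(s[:,2],97)*1e3,'y',s[s[:,2]>np.percentile(s[:,2],70)][:,1].mean()*1e3)
print('mark pos jig', )
E
python3 foot.py
```

```text
n 7294 y range [-30.59629963  32.27706195] mean mid 0.8403811611915872 z [-13.35728144  50.01071554] x [-56.76624809 -47.03675531]
rect ((-51.612728118896484, 0.7622642517089844), (68.91747283935547, 10.418025970458984), 89.71380615234375)
-0.032 471 ztop 28.823774608022173 y 1.0256206132135235
-0.028 469 ztop 28.872065543153393 y 0.7884835559654134
-0.024 455 ztop 28.7538734950219 y 0.6597384989834089
-0.02 452 ztop 28.8127810054939 y 0.6548997194118794
-0.016 421 ztop 29.121032577511453 y 0.9129953442312634
mark pos jig
```

>>> {"op": "drive_tool", "data": {
  "series": [
    [0,-0.0015,0.025,0,0,0,0],
    [0,0,0.025,0,0,0,0],
    [0,0,0.0186,0,0,0,0],
    [0,0,0,0,0,0,0],
    [0,0,0,0,0,0,0]
  ]
}}

```text
time: 13.82
position: [0.4856, -0.0946, 0.0507]
tool_rot: [0.131, 0.991, -0.0, 0.001]
ft_force: [-0.4, 0.1, -4.1]
grip_width: 0.0258
```

>>> {"op": "drive_tool", "data": {
  "series": [
    [-0.01,0,0,0,0,0,0],
    [-0.01,0,0,0,0,0,0],
    [-0.01,0,0,0,0,0,0],
    [0,0,0,0,0,0,0],
    [0,0,0,0,0,0,0]
  ]
}}

```text
time: 14.45
position: [0.5135, -0.102, 0.05]
tool_rot: [0.131, 0.991, 0.0, -0.001]
ft_force: [0.4, 1.1, -4.3]
grip_width: 0.026
```

```bash
python3 foot.py
python3 - <<'E'
from h import *
o=robot.get_obs(); print(o['time'],o['position'],o['ft_force'])
p,d,m=grab('top'); P=cloud(d,m); z=P[...,2]
k=(z>.093)&(z<.112)&(np.hypot(P[...,0]-.58,P[...,1]+.12)<.1); r=cv2.minAreaRect(P[k][:,:2].astype(np.float32)*1000); print(k.sum(),r)
cv2.imwrite('pics/t5.png',cv2.resize(p[135:240,265:380],None,fx=5,fy=5,interpolation=cv2.INTER_CUBIC))
E
```

```text
n 7302 y range [-30.77128588  32.2674422 ] mean mid 0.7480781616790028 z [-13.33355726  50.31799768] x [-56.45019207 -46.70843798]
rect ((-52.15864562988281, -5.3791656494140625), (81.03665161132812, 15.288575172424316), 84.59691619873047)
-0.032 479 ztop 28.832017910204918 y 0.5311507456309997
-0.028 473 ztop 28.901863119899993 y 0.812802262770073
-0.024 452 ztop 28.883350941911868 y 0.9523252828629726
-0.02 445 ztop 28.94034050706157 y 0.4099249315502947
-0.016 436 ztop 28.843158143241634 y 0.4517193174082385
mark pos jig
14.5 [ 0.51327001 -0.10188489  0.04997112] [ 0.130708    0.60460495 -3.868789  ]
88 ((585.73046875, -118.29150390625), (146.34971618652344, 19.01784324645996), 75.92001342773438)
```

View pics/t5.png

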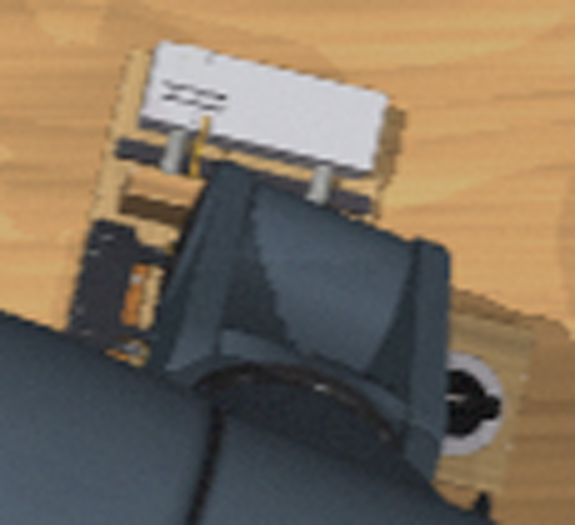

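>>> {"op": "drive_tool", "data": {
  "series": [
    [-0.005,0,0,0,0,0,0],
    [-0.005,0,0,0,0,0,0],
    [-0.003,0,0,0,0,0,0],
    [0,0,0,0,0,0,0],
    [0,0,0,0,0,0,0]
  ]
}}

```text
time: 15.18
position: [0.5256, -0.1053, 0.05]
tool_rot: [0.131, 0.991, 0.0, -0.001]
ft_force: [-3.9, -0.5, -3.4]
grip_width: 0.0257
```

>>> {"op": "drive_tool", "data": {
  "series": [
    [-0.002,0,0,0,0,0,0],
    [-0.002,0,0,0,0,0,0],
    [-0.002,0,0,0,0,0,0],
    [0,0,0,0,0,0,0],
    [0,0,0,0,0,0,0]
  ]
}}

```text
time: 15.8
position: [0.5296, -0.1064, 0.0498]
tool_rot: [0.13, 0.991, 0.0, -0.003]
ft_force: [-7.5, -0.0, -0.8]
grip_width: 0.0258
```

>>> {"op": "drive_tool", "data": {
  "series": [
    [-0.002,0,0,0,0,0,0],
    [-0.002,0,0,0,0,0,0],
    [0,0,0,0,0,0,0],
    [0,0,0,0,0,0,0],
    [0,0,0,0,0,0,0]
  ]
}}

```text
time: 16.42
position: [0.5318, -0.107, 0.0496]
tool_rot: [0.13, 0.991, 0.001, -0.005]
ft_force: [-9.8, 0.1, 0.7]
grip_width: 0.0259
```

```bash
python3 foot.py
python3 - <<'E'
from h import *
o=robot.get_obs(); print(o['time'],o['position'],o['ft_force'],o['joint_velocities'].round(4) if hasattr(o['joint_velocities'],'round') else 0)
p,d,m=grab('top'); P=cloud(d,m); z=P[...,2]
k=(z>.093)&(z<.112)&(np.hypot(P[...,0]-.58,P[...,1]+.12)<.1); r=cv2.minAreaRect(P[k][:,:2].astype(np.float32)*1000); print(k.sum(),r)
n=np.array([np.cos(np.radians(15)),-np.sin(np.radians(15))]); s=(P[k][:,:2]-[.5764,-.118])@n; print('board x faces',np.percentile(s,[3,50,97])*1e3)
a=cv2.resize(p[138:178,285:345],(600,400),interpolation=cv2.INTER_CUBIC); cv2.imwrite('pics/t6.png',a)
E
```

```text
n 7124 y range [-31.15251484  31.99855146] mean mid 0.4230183091055908 z [-13.53678079  50.39811907] x [-56.50184375 -46.81720735]
rect ((-53.4704475402832, -6.962188720703125), (83.39627838134766, 23.61397933959961), 77.16181945800781)
-0.032 472 ztop 28.826806614541592 y 0.4796868008768983
-0.028 464 ztop 28.92430164751525 y 0.216828803847089
-0.024 468 ztop 28.918849662970942 y 0.5369457825350317
-0.02 448 ztop 29.002988430277924 y 0.4876799897659142
-0.016 436 ztop 28.968646638929872 y 0.6449327708533141
mark pos jig
16.475 [ 0.53179675 -0.10695096  0.04965416] [-10.45036312  -0.45923204   0.94544007] [ 0.0011 -0.001   0.0003  0.0028 -0.0018 -0.0007]
75 ((608.3113403320312, -67.74906921386719), (36.764427185058594, 17.83591079711914), 74.371337890625)
board x faces [ 9.08633465 17.23437254 26.15728285]
```

View pics/t6.png

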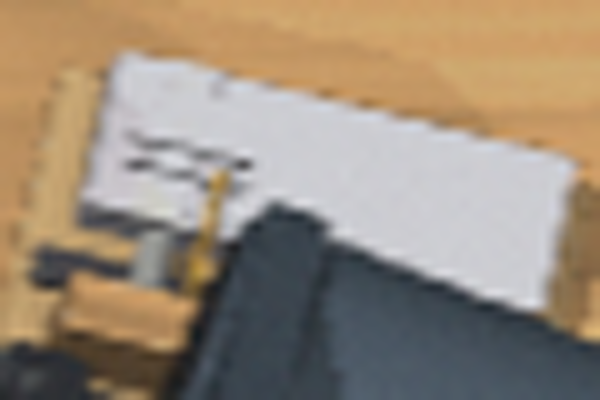

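>>> {"op": "drive_tool", "data": {
  "series": [
    [0,0,0,0,0,0,0],
    [0,0,0,0,0,0,0],
    [0,0,0,0,0,0,0],
    [0,0,0,0,0,0,0],
    [0,0,0,0,0,0,0]
  ]
}}

```text
time: 17.15
position: [0.5318, -0.107, 0.0497]
tool_rot: [0.13, 0.991, 0.001, -0.005]
ft_force: [-10.0, -0.0, -0.2]
grip_width: 0.0258
```

>>> {"op": "drive_tool", "data": {
  "series": [
    [0,0,0,0,0,0,0],
    [0,0,0,0,0,0,0],
    [0,0,0,0,0,0,0],
    [0,0,0,0,0,0,0],
    [0,0,0,0,0,0,0]
  ]
}}

```text
time: 17.77
position: [0.5318, -0.1069, 0.0496]
tool_rot: [0.13, 0.991, 0.001, -0.005]
ft_force: [-10.8, -0.8, 1.6]
grip_width: 0.026
```

Run:
```python
from h import *
o=robot.get_obs(); print(o['time'],o['position'],o['ft_force'],o['grip_width'])
if 7.5<np.hypot(*o['ft_force'][:2])<12.5: print(robot.hand_in())
```

```text
17.775 [ 0.53179044 -0.10694968  0.04963597] [-10.8430559   -0.81017633   1.63756001] 0.025952480446063072
the job is handed in; nothing more can be done
None
```

I turned the dial to its index line, brought the dark stand-off between the guides by its pipe and pressed its plate on the board. I handed the job in at 17.8 s, still holding it there.

- **Dial:** after I let go, the bar measured square to the guides within about 0.1° in both the top and wrist views. That puts the joint at about 1.57 rad. The board's middle was then within about 1 mm of midway between the guides.
- **Push:** the wrist force was steady at about 10 to 11 N. The board was back about 8 to 9 mm, and the brass pointer's end lay between the two black lines.
- **Plate centre:** my estimate is less than 1 mm off the pilot holes sideways, and at about 65 mm above the counter. The pipe was within about 0.6° of square to the board. These come from the grip pose and the view of the foot, because the gripper hid the plate itself.
- **Odd readings:** once pressed, the upward wrist reading moved from about -4 N to between 0 and +1.6 N, so friction at the board seems to carry the weight. I saw no slip. While pressed, the rectangle fits to the foot and the half-hidden board came out distorted, so I did not use them.
- **Other things on the counter:** I did not measure them again. The paths were planned clear of them, and I saw no sign of touching any.

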